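# Rake the sticks straight on the place mat

## Robot

A 7-joint arm with a two-finger parallel gripper is mounted at the origin on a cart in front of the work surface, level with it; the furniture and walls round the work are solid. World frame = base frame: x ahead of the robot, y to its left, z up, the work surface at z = 0. Lengths are in m, angles in rad, forces in N, time in s.
With the tool pointing down it reaches from about 0.4 to 0.85 m from the base axis. Payload 4.5 kg.
Tool frame: the origin (TCP) lies between the finger pads; the fingertips stand 14 mm ahead of it and the grasp point (between the pads) lies 5 mm behind it (bot.tcp_to_tips is the distance from the TCP to the fingertips, in m); z points along the fingers, y is the line along which they close (so a half turn about z gives the same grasp; the last joint's range is limited). The gripper opens to 85 mm and grips with 20 to 120 N. Pads are 22 mm wide; open, the fingers measure 114 mm over their backs; the gripper's body (76 mm by 85 mm) begins 54 mm behind the grasp point. The pads swing forward as they close: fully open they stand 13 mm farther back than shut.
Start: joints at [-1.075, 0.689, -0.195, 1.565, 0.157, 0.902, -0.215], TCP at [0.278, 0.56, 0.222] pointing down, gripper open.
Joint ranges: [-3.01, 3.01], [-0.46, 2.08], [-1.47, 1.51], [0.13, 2.56], [-1, 4.14], [0.04, 2.09], [-2.66, 2.66]. Speed limits (rad/s): [2.57, 2.57, 3.14, 3.14, 3.14, 3.14, 3.14].

## Interface

Orientations are given as [roll, pitch, yaw] about the fixed x, y, z axes, in that order (R = Rz(yaw) Ry(pitch) Rx(roll)).
In Python, from bench import bot gives the robot as it stands.
- The arm moves only by the tool step_arm, never from a script. Its argument "moves" is one flat list of numbers, 4 for each row, row after row: the shift along the tool's x, y, z in mm, then the turn about the tool's z in rad. A call has 1 to 20 rows; each row is the pose to reach, as a shift and turn from the pose commanded when the call began, along the tool's axes at that moment; what a row does not reach only later rows make up. A row lasts 1/10 s, in which the tool goes at most 50 mm and 8.59 degrees, less where a joint would pass 70% of its speed; a pose out of reach is approached as far as the arm can. A call with a gripper value outside its range is refused whole. "jaw" is the closure, from -1 (fully open) to 1 (shut), so that 0 is half open, set as the call begins (left out, the last holds). The fingers move at their own pace and stop on an object; "grip_force" is the grip in N (left out, the last holds). Time passes only in rows, so rows that repeat a pose let the fingers close. It gives the time, the measured TCP pose, the force, the opening and the grip force at its end, in the units of the state.
- bot.read_state(): the state, without advancing time (a new reading comes with each control period).
- bot.grab_frame(name): name is "side" or "top"; returns the picture (420x560x3 uint8, red, green, blue); there is no depth.
- bot.calibration(name): a dict with "K" (3x3 intrinsics, pixels), "dist_coeffs" ([k1, k2, p1, p2, k3] as OpenCV has them; the pictures are not rectified), "cam_to_world" (4x4, takes a point from camera to world coordinates). Camera axes: x right, y down, z forward; pixel columns grow to the right and rows downward; lengths in m; the calibration is good to about 2 mm. A picture is of the moment at which its call begins. calibration takes no time and is no camera call.
- bot.sign_off(): hands the job in; it is judged then, once.
The state is a dict: "t": time; "joint_positions": joint angles; "joint_vel": joint speeds; "joint_efforts": joint torques, N m; "ee_pos": TCP position; "tool_rot": TCP orientation; "wrist_force": force on the tool from outside, world axes, zero at the start; "ft_torque": the same for the moment, N m; "width": finger opening in m; "grip_force": force on a finger pad.
Only numpy, scipy, OpenCV 4.12 (cv2) and the standard library are available. Lean on these libraries where they do the work, as an engineer would, in place of code of your own. Each camera call takes 0.05 s, during which the arm holds its last target. There are 200 camera calls.

## Task

Three wooden sticks lie askew on the striped place mat. Take the wooden rake by its grip and comb the sticks with it, points first along the mat, so that each lies along its own stripe and parallel to it, still on the mat; do not touch the sticks with the gripper. Leave the rake standing upright on its fins, clear of the sticks.

Things in the scene. Friction and masses are not known exactly. Their poses are not given: they have to be found in the camera images.
- mat_centre (a point): middle of the top face of a thin grey place mat fixed to the worktop, 260 mm long (own x, towards the robot's right, away from the rake's start) and 210 mm wide (own y, away from the robot); top 3 mm above the worktop. Three tan stripes 5 mm wide run its whole length along x at y = +60, 0 and -60 mm.
- rake_grip (a point): centre of the upright square grip of a pale wooden rake standing on the worktop off the mat's left end. Grip 30 x 30 mm (own x, y), from 42 to 92 mm above the rake's underside; this point is 66 mm above it. Own x: the way the fins' points look. A board 220 mm wide (y), 44 mm long, 26 to 36 mm up, joins grip and fins.
- stick_a: loose square wooden stick, 100 x 8 x 8 mm, lying flat on the mat, askew across the stripe at mat y = +60 mm (the one farthest from the robot), its centre within about 4 mm of that stripe's line. Origin: middle of its underside; own x: its length. 25 g, polished.
- stick_b: loose square wooden stick, 100 x 8 x 8 mm, lying flat on the mat, askew across the middle stripe, its centre within about 4 mm of that stripe's line. Origin: middle of its underside; own x: its length. 25 g, polished.
- stick_c: loose square wooden stick, 100 x 8 x 8 mm, lying flat on the mat, askew across the stripe at mat y = -60 mm (the one nearest the robot), its centre within about 4 mm of that stripe's line. Origin: middle of its underside; own x: its length. 25 g, polished.
- rake: the same rake, with polished fins, about 0.25 kg; origin on its underside below the grip. Four fins, 27 mm high, at y = -90, -30, 30, 90 mm: about 39 mm wide from 31 mm behind to 5 mm behind the grip's centre, then narrowing to a 6 mm point 40 mm ahead. The three lanes 20 mm wide between them (y = -60, 0, 60 mm) turn sticks into line and let them out behind.

How it is judged:
By the outcome, as a careful person would: the job done as asked, in the order asked, and still so for the second after the job is handed in, with the robot touching nothing.
It also fails if it takes over 51 s, if anything falls off the work surface, if the arm or the gripper's body presses on something with over 40 N, if the wrist force passes 120 N, or if a joint passes its speed limit or range.

## Working session

There is one attempt and no reset: what is moved stays moved. The work goes in short steps, Python scripts to look and compute and a tool call to move; the robot and the scene stay as the last step left them, time stands still between calls to the robot, and variables do not carry over. Pictures are saved under pics/ and viewed, at most 11 in all, crops included, and the job is handed in when it is done.

Besides the shell and the picture viewer there is one more tool, called after ">>>" by a JSON object that holds its "name" and its "arguments". step_arm: Moves the arm, as the interface text tells. Its arguments: {"type":"object","properties":{"moves":{"type":"array","items":{"type":"number"}},"jaw":{"type":"number"},"grip_force":{"type":"number"}},"required":["moves"]}

```bash
mkdir -p pics; python3 - <<'E'
from bench import bot
import cv2,numpy as np
s=bot.read_state();print({k:np.round(v,3).tolist() for k,v in s.items()},bot.tcp_to_tips)
for n in("top","side"):
    im=bot.grab_frame(n);cv2.imwrite(f"pics/{n}0.png",im[:,:,::-1]);c=bot.calibration(n);print(n,{k:np.round(v,3).tolist() for k,v in c.items()})
E
```

```text
{'t': 0.0, 'joint_positions': [-1.075, 0.69, -0.195, 1.566, 0.157, 0.903, -0.215], 'joint_vel': [-0.0, 0.0, -0.0, -0.0, -0.001, 0.0, 0.0], 'joint_efforts': [-0.001, -53.96, -1.267, -15.854, 0.009, 0.01, 0.0], 'ee_pos': [0.278, 0.559, 0.222], 'tool_rot': [-3.14, 0.0, 2.68], 'wrist_force': [1.076, -0.099, -0.389], 'ft_torque': [0.007, 0.009, -0.02], 'grip_force': 0.0, 'width': 0.085} 0.014
top {'K': [[450.155, 0.0, 272.982], [0.0, 450.155, 213.205], [0.0, 0.0, 1.0]], 'dist_coeffs': [-0.011, 0.0, 0.0, 0.0, 0.0], 'cam_to_world': [[0.009, -0.988, 0.151, 0.358], [-1.0, -0.01, -0.004, -0.039], [0.005, -0.151, -0.988, 0.927], [0.0, 0.0, 0.0, 1.0]]}
side {'K': [[532.111, 0.0, 282.504], [0.0, 532.111, 211.871], [0.0, 0.0, 1.0]], 'dist_coeffs': [-0.131, 0.0, 0.0, 0.0, 0.0], 'cam_to_world': [[0.843, -0.226, 0.489, 0.074], [-0.538, -0.394, 0.745, -0.686], [0.024, -0.891, -0.454, 0.457], [0.0, 0.0, 0.0, 1.0]]}
```

View pics/top0.png

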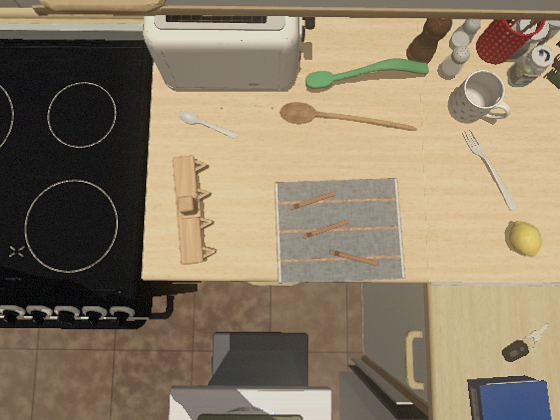

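View pics/side0.png

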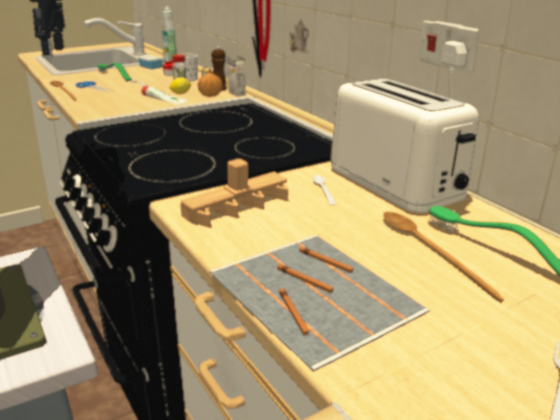

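The top view shows the rake (grip near (187,203), points to the right), the mat at (275–404,178–282) and three sticks at about (312,200), (326,229), (355,257). In the side view the rake's grip top is at (238,165) and the mat is centred near (320,297).

```bash
cat > h.py <<'E'
import cv2,numpy as np
from bench import bot
def ray(n,px,z):
    c=bot.calibration(n);K=np.array(c["K"]);d=np.array(c["dist_coeffs"]);T=np.array(c["cam_to_world"])
    p=cv2.undistortPoints(np.array(px,float).reshape(-1,1,2),K,d).reshape(-1,2)
    r=np.c_[p,np.ones(len(p))]@T[:3,:3].T;o=T[:3,3]
    return o+r*((z-o[2])/r[:,2])[:,None]
def proj(n,P):
    c=bot.calibration(n);T=np.linalg.inv(np.array(c["cam_to_world"]))
    return cv2.projectPoints(np.array(P,float).reshape(-1,1,3),cv2.Rodrigues(T[:3,:3])[0],T[:3,3],np.array(c["K"]),np.array(c["dist_coeffs"]))[0].reshape(-1,2)
def big(mask):
    return sorted(cv2.findContours(mask.astype(np.uint8),cv2.RETR_EXTERNAL,cv2.CHAIN_APPROX_NONE)[0],key=cv2.contourArea)[::-1]
def mat(im):
    hsv=cv2.cvtColor(im,cv2.COLOR_RGB2HSV);m=np.zeros(im.shape[:2],np.uint8)
    m[170:290,265:412]=(hsv[170:290,265:412,1]<60)
    m=cv2.morphologyEx(m,cv2.MORPH_CLOSE,np.ones((9,9)));m=cv2.morphologyEx(m,cv2.MORPH_OPEN,np.ones((9,9)))
    c=big(m)[0];W=ray("top",c.reshape(-1,2),.003)
    return cv2.minAreaRect((W[:,:2]*1000).astype(np.float32))
def sticks(im):
    hsv=cv2.cvtColor(im,cv2.COLOR_RGB2HSV).astype(int);m=np.zeros(im.shape[:2],np.uint8)
    roi=(slice(175,285),slice(265,412))
    m[roi]=((hsv[...,1]>125)&(hsv[...,2]<215)&(hsv[...,0]<15))[roi]
    m=cv2.morphologyEx(m,cv2.MORPH_OPEN,np.ones((2,2)))
    return [cv2.minAreaRect((ray("top",c.reshape(-1,2),.009)[:,:2]*1000).astype(np.float32)) for c in big(m)[:4]]
E
python3 - <<'E'
from h import *
im=cv2.imread("pics/top0.png")[:,:,::-1].copy()
print("mat",mat(im));[print("st",s) for s in sticks(im)]
a=cv2.resize(im[145:275,160:230],None,fx=4.5,fy=4.5,interpolation=cv2.INTER_CUBIC)
s=cv2.imread("pics/side0.png")[:,:,::-1];b=cv2.resize(s[150:230,170:300],None,fx=3.5,fy=3.5,interpolation=cv2.INTER_CUBIC)
o=np.zeros((590,790,3),np.uint8);o[:585,:315]=a;o[:280,320:775]=b
cv2.imwrite("pics/crop1.png",o[:,:,::-1])
E
```

```text
mat ((457.00067138671875, -178.28428649902344), (230.54830932617188, 259.98736572265625), 2.2149033546447754)
st ((398.1636657714844, -250.3313446044922), (8.885387420654297, 3.232945442199707), 72.01686096191406)
st ((414.0528259277344, -181.4248046875), (2.847454071044922, 5.824096202850342), 44.78894805908203)
st ((417.97503662109375, -166.17359924316406), (2.040668487548828, 4.111027240753174), 89.39789581298828)
st ((413.1318664550781, -191.6089324951172), (2.0318782329559326, 4.128864765167236), 0.5384134650230408)
```

View pics/crop1.png

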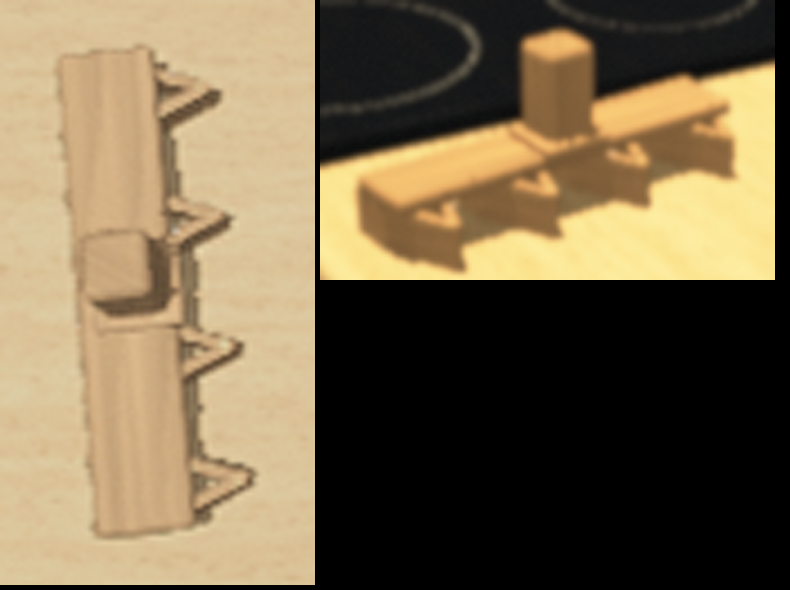

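The crop shows the grip's top face centred at crop (119,267), the board corners at (60,57), (152,48), (190,527), (98,535), and fin tips at (218,97) to (253,478).

```bash
python3 - <<'E'
from h import *
f=lambda q:(np.array(q,float)+.5)/4.5-.5+[160,145]
g=ray("top",f([(85,240),(150,233),(151,297),(90,302)]),.092)*1e3
b=ray("top",f([(60,57),(152,48),(190,527),(98,535)]),.036)*1e3
t=ray("top",f([(218,97),(230,220),(242,347),(253,478)]),.027)*1e3
print("grip",g.mean(0),"sides",[np.linalg.norm(g[i]-g[i-1]).round(1) for i in range(4)])
print("board",b.mean(0),[np.linalg.norm(b[i]-b[i-1]).round(1) for i in range(4)])
d=(b[0]+b[1]-b[2]-b[3])/2;print("own y dir ang deg",np.degrees(np.arctan2(d[1],d[0])),"tips",np.round(t,1).tolist())
fs=lambda q:(np.array(q,float)-[320,0]+.5)/3.5-.5+[170,150]
gs=ray("side",fs([(523,48),(558,62),(595,46),(560,30)]),.092)*1e3;print("side grip",gs.mean(0))
im=cv2.imread("pics/top0.png")
cv2.imwrite("pics/crop2.png",cv2.resize(im[170:290,265:415],None,fx=5,fy=5,interpolation=cv2.INTER_CUBIC))
E
```

```text
grip [501.61154286 121.98760771  92.        ] sides [np.float64(26.5), np.float64(27.3), np.float64(27.2), np.float64(25.5)]
board [502.44691927 129.90837216  36.        ] [np.float64(216.9), np.float64(41.8), np.float64(217.5), np.float64(40.3)]
own y dir ang deg 6.657688655571492 tips [[592.4, 92.4, 27.0], [535.3, 85.1, 27.0], [477.4, 78.0, 27.0], [418.8, 71.4, 27.0]]
side grip [503.18517862 121.26508336  92.        ]
```

View pics/crop2.png

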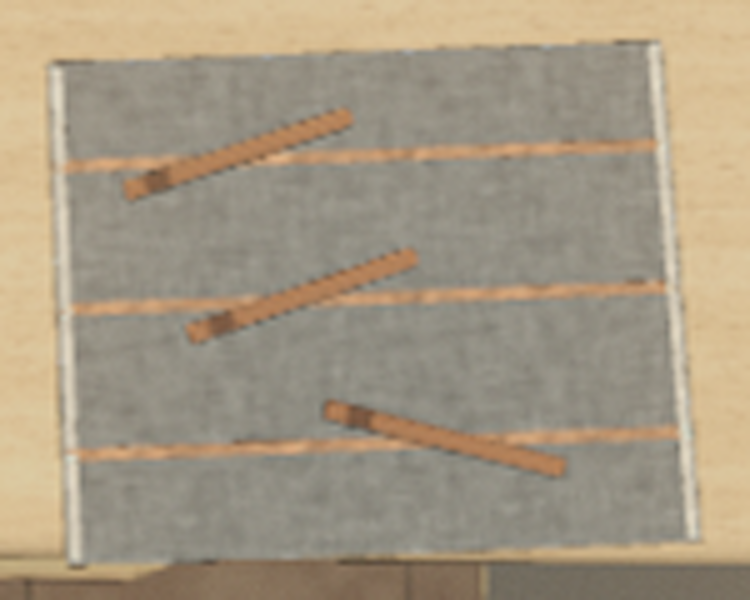

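The mat's corners are at crop (50,63), (659,42), (699,540), (70,566). The stripe ends and the stick ends are also clear enough to measure.

```bash
python3 - <<'E'
from h import *
f=lambda q:(np.array(q,float)+.5)/5-.5+[265,170]
m=ray("top",f([(50,63),(659,42),(699,540),(70,566)]),.003)*1e3
print("mat",m.mean(0),[np.linalg.norm(m[i]-m[i-1]).round(1) for i in range(4)])
s=ray("top",f([(65,166),(655,146),(70,308),(665,288),(78,456),(677,432)]),.003)*1e3
dx=[(s[i+1]-s[i]) for i in(0,2,4)]+[m[1]-m[0],m[2]-m[3]]
print("x angs",[np.degrees(np.arctan2(d[1],d[0])).round(2) for d in dx])
a=np.arctan2(*sum(dx)[[1,0]]);X=np.array([np.cos(a),np.sin(a)]);Y=np.array([-X[1],X[0]])
print("yaw",a,np.degrees(a))
C=(m.mean(0)[:2]+ s[2:4,:2].mean(0))/2; C=m.mean(0)[:2]
L=lambda p:np.round(np.c_[(p[:,:2]-C)@X,(p[:,:2]-C)@Y],1).tolist()
print("C",C,"stripes",L(s))
k=ray("top",f([(125,192),(352,116),(190,335),(416,257),(325,408),(565,468)]),.009)*1e3
print("sticks",L(k),[np.linalg.norm(k[i+1]-k[i]) for i in(0,2,4)])
print("rake grip in mat",L(np.array([[502.0,122,0]])),L(np.array([[592.4, 92.4, 27.0], [535.3, 85.1, 27.0], [477.4, 78.0, 27.0], [418.8, 71.4, 27.0]])))
E
```

```text
mat [ 467.37621451 -178.07628801    3.        ] [np.float64(208.9), np.float64(256.9), np.float64(208.0), np.float64(256.6)]
x angs [np.float64(-87.43), np.float64(-87.5), np.float64(-87.18), np.float64(-87.36), np.float64(-87.15)]
yaw -1.524069059564305 -87.32272479950714
C [ 467.37621451 -178.07628801] stripes [[-123.9, 60.2], [123.2, 59.7], [-124.1, 0.6], [122.6, -0.1], [-123.3, -60.3], [122.9, -59.7]]
sticks [[-99.7, 47.3], [-3.9, 75.9], [-75.6, -13.0], [19.1, 15.8], [-21.9, -44.8], [74.3, -72.8]] [np.float64(99.94772731248659), np.float64(98.93306172402663), np.float64(100.25031954061427)]
rake grip in mat [[-298.1, 48.6]] [[-264.3, 137.5], [-259.7, 80.1], [-255.3, 22.0], [-251.5, -36.9]]
```

```bash
cat >> h.py <<'E'
def go(p,yr=None):
    "tool-frame shift (mm) and turn to reach TCP p (m), with tool y at world angle yr (deg)"
    from scipy.spatial.transform import Rotation as Ro
    s=bot.read_state();R=Ro.from_euler("xyz",s["tool_rot"]).as_matrix()
    d=R.T@(np.array(p)-s["ee_pos"])*1e3;a=np.degrees(np.arctan2(R[1,1],R[0,1]))
    t=0 if yr is None else -np.radians((yr-a+180)%360-180)
    print("t",s["t"],"pos",np.round(s["ee_pos"],4),"y ang",a.round(2),"shift",d.round(1),"turn",round(t,3),"w",s["width"],"F",np.round(s["wrist_force"],1))
E
python3 -c "
from h import *
go([.502,.122,.13],96.7)"
```

```text
t 0.1 pos [0.2783 0.559  0.2217] y ang 63.55 shift [-395.  -291.4   92.2] turn -0.579 w 0.08551878565779919 F [-0.3 -0.9 -0.1]
```

>>> {"name": "step_arm", "arguments": {"moves": [-35,-26,5,-0.05,-70,-52,12,-0.1,-105,-78,20,-0.15,-140,-104,30,-0.2,-175,-130,40,-0.25,-210,-155,48,-0.3,-245,-181,56,-0.36,-280,-207,64,-0.42,-315,-233,72,-0.48,-350,-259,80,-0.54,-380,-280,88,-0.579,-395,-291.4,92,-0.579,-395,-291.4,92,-0.579,-395,-291.4,92,-0.579], "jaw": -1}}

```text
t: 1.5
ee_pos: [0.5019, 0.1233, 0.1303]
tool_rot: [3.141, -0.0, -3.025]
wrist_force: [-0.6, 1.4, -0.1]
width: 0.0854
grip_force: 0.0
```

```bash
python3 - <<'E'
from h import *
go([.502,.122,.064],96.7)
a=bot.grab_frame("top");b=bot.grab_frame("side")
o=np.zeros((590,800,3),np.uint8);o[:585,:450]=cv2.resize(a[145:275,145:245],None,fx=4.5,fy=4.5);o[:390,455:800]=cv2.resize(b[100:230,180:295],None,fx=3,fy=3)
cv2.imwrite("pics/crop3.png",o[:,:,::-1])
E
```

```text
t 1.5 pos [0.5019 0.1233 0.1303] y ang 96.7 shift [ 0.  -1.3 66.3] turn -0.0 w 0.08537926677358726 F [-0.6  1.4 -0.1]
```

View pics/crop3.png

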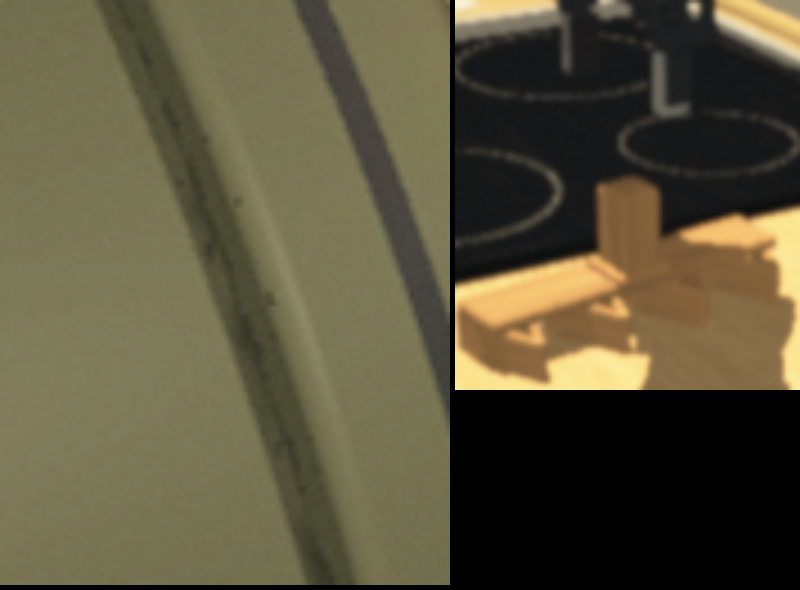

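The arm hides the rake from the top camera. In the side view the open fingers straddle the grip, so I'll lower and close.

>>> {"name": "step_arm", "arguments": {"moves": [0,-1,20,0,0,-1,40,0,0,-1,58,0,0,-1,66,0,0,-1,66,0,0,-1,66,0]}}

```text
t: 2.2
ee_pos: [0.5025, 0.1227, 0.065]
tool_rot: [3.141, 0.001, -3.023]
wrist_force: [-0.1, -0.3, -0.2]
width: 0.0856
grip_force: 0.0
```

>>> {"name": "step_arm", "arguments": {"moves": [0,0,0,0,0,0,0,0,0,0,0,0,0,0,0,0,0,0,0,0,0,0,0,0,0,0,0,0,0,0,0,0], "jaw": 1, "grip_force": 60}}

```text
t: 3.0
ee_pos: [0.5028, 0.1219, 0.065]
tool_rot: [3.141, 0.001, -3.024]
wrist_force: [0.1, 0.3, 5.7]
width: 0.0288
grip_force: 61.3
```

```bash
python3 -c "
from h import *
go([.502,.122,.070],92.68)"
```

```text
t 3.0 pos [0.5028 0.1219 0.065 ] y ang 96.71 shift [ 0.8  0.2 -5. ] turn 0.07 w 0.028834006830471423 F [0.1 0.3 5.7]
```

>>> {"name": "step_arm", "arguments": {"moves": [0,0,-5,0,0,0,-10,0,0,0,-15,0,0,0,-15,0,0,0,-15,0]}}

```text
t: 3.5
ee_pos: [0.5024, 0.1217, 0.0795]
tool_rot: [3.141, 0.0, -3.024]
wrist_force: [-0.2, 0.3, -1.6]
width: 0.0287
grip_force: 60.3
```

```bash
python3 -c "
from h import *
go([.4571,.0417,.080],92.68)"
```

```text
t 3.5 pos [0.5024 0.1217 0.0795] y ang 96.71 shift [ 54.4 -74.1  -0.5] turn 0.07 w 0.028698912825684878 F [-0.2  0.3 -1.6]
```

>>> {"name": "step_arm", "arguments": {"moves": [9,-12,0,0.01,18,-25,0,0.02,27,-37,0,0.04,36,-50,0,0.05,45,-62,0,0.06,54.4,-74,0,0.07,54.4,-74,0,0.07,54.4,-74,0,0.07,54.4,-74,0,0.07]}}

```text
t: 4.4
ee_pos: [0.4579, 0.043, 0.0795]
tool_rot: [3.14, 0.002, -3.093]
wrist_force: [-0.1, 0.3, -3.3]
width: 0.029
grip_force: 60.3
```

```bash
python3 - <<'E'
from h import *
go([.4571,.0417,.070],92.68)
a=bot.grab_frame("top");b=bot.grab_frame("side")
o=np.zeros((600,800,3),np.uint8);o[:330,:420]=cv2.resize(a[145:310,130:340],None,fx=2,fy=2);o[:,425:800]=0
c=cv2.resize(b[170:270,170:330],None,fx=2.3,fy=2.3);o[335:565,425:793]=c
cv2.imwrite("pics/crop4.png",o[:,:,::-1])
E
```

```text
t 4.4 pos [0.4579 0.043  0.0795] y ang 92.76 shift [ 0.9 -1.2  9.5] turn 0.001 w 0.028971845061017337 F [-0.1  0.3 -3.3]
```

View pics/crop4.png

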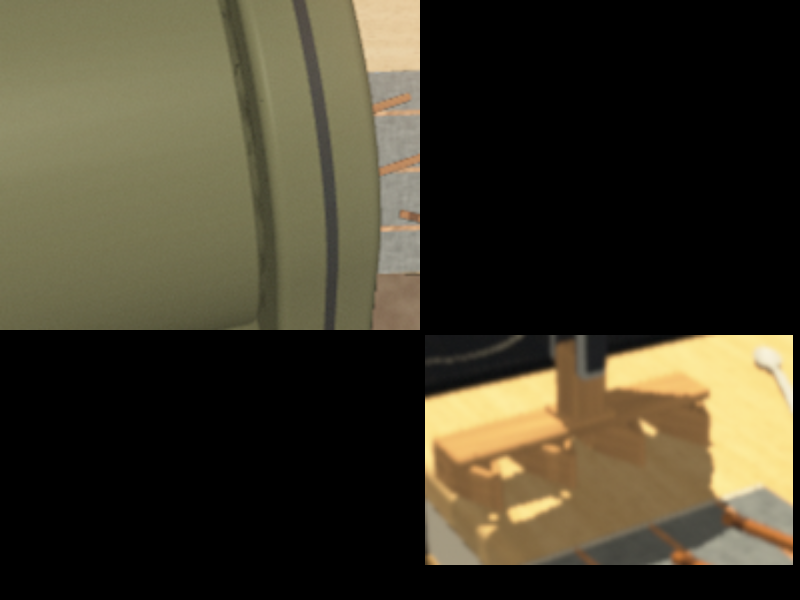

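The rake is held clear of the worktop. In the side crop the board's top corners are near (435,443), (458,462), (708,392), (678,372).

```bash
python3 - <<'E'
from h import *
q=(np.array([(435,443),(458,463),(708,392),(677,372)],float)-[425,335]+.5)/2.3-.5+[170,170]
b=ray("side",q,.0505)[:,:2]*1e3
for i,j in((0,3),(1,2),(0,1),(3,2)):
    d=b[j]-b[i];print(np.linalg.norm(d).round(1),np.degrees(np.arctan2(d[1],d[0])).round(1))
X=np.array([np.cos(np.radians(-87.32)),np.sin(np.radians(-87.32))]);Y=np.array([-X[1],X[0]])
p=b-np.array([467.4,-178.1]);print(np.c_[p@X,p@Y].round(1),b.mean(0))
E
```

```text
217.6 5.0
215.4 2.8
36.0 -86.2
44.2 -89.0
[[-238.9 -108.5]
 [-202.9 -107.8]
 [-203.4  107.6]
 [-247.7  108.9]] [457.0447217   44.87157387]
```

>>> {"name": "step_arm", "arguments": {"moves": [1,0,3,0,1,-2,6,0,1,-6,9,0,1,-16,9,0,1,-28,9,0,1,-40,9,0,1,-50,9,0,1,-60,9,0,1,-70,9,0,1,-80,9,0,1,-90,9,0,1,-100,9,0,1,-110,9,0,1,-120,9,0,1,-130,9,0,1,-140,9,0,1,-150,9,0,1,-160,9,0,1,-170,9,0,1,-180,9,0]}}

```text
t: 6.5
ee_pos: [0.4645, -0.1388, 0.0704]
tool_rot: [3.142, 0.0, -3.094]
wrist_force: [0.2, -0.0, -2.0]
width: 0.0286
grip_force: 60.3
```

```bash
python3 - <<'E'
from h import *
go([.4766,-.3747,.071],92.68)
b=bot.grab_frame("side");cv2.imwrite("pics/s5.png",cv2.resize(b[150:380,170:450],None,fx=2.5,fy=2.5)[:,:,::-1])
E
```

```text
t 6.5 pos [ 0.4645 -0.1388  0.0704] y ang 92.71 shift [  -0.9 -236.2   -0.6] turn 0.0 w 0.02862193177287419 F [ 0.2 -0.  -2. ]
```

View pics/s5.png

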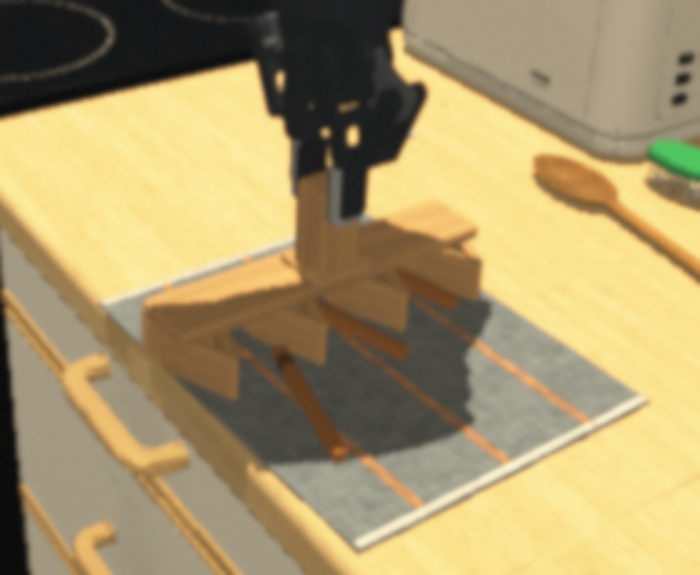

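The rake is combing as intended: sticks a and b are entering their lanes, and c lies ahead of its lane. I'll carry on.

>>> {"name": "step_arm", "arguments": {"moves": [-1,-10,0,0,-1,-20,0,0,-1,-30,0,0,-1,-40,0,0,-1,-50,0,0,-1,-60,0,0,-1,-70,0,0,-1,-80,0,0,-1,-90,0,0,-1,-100,0,0,-1,-110,0,0,-1,-120,0,0,-1,-130,0,0,-1,-140,0,0,-1,-150,0,0,-1,-160,0,0,-1,-170,0,0,-1,-180,0,0,-1,-190,0,0,-1,-200,0,0]}}

```text
t: 8.55
ee_pos: [0.4749, -0.3385, 0.0703]
tool_rot: [3.141, -0.0, -3.094]
wrist_force: [-0.9, 0.7, -2.1]
width: 0.0287
grip_force: 60.3
```

```bash
python3 - <<'E'
from h import *
go([.4766,-.3747,.071],92.68)
a=bot.grab_frame("top");b=bot.grab_frame("side")
o=np.zeros((600,800,3),np.uint8);o[:,:600]=cv2.resize(b[200:400,200:400],None,fx=3,fy=3);o[:240,600:]=a[120:360,260:460]
cv2.imwrite("pics/s6.png",o[:,:,::-1])
E
```

```text
t 8.55 pos [ 0.4749 -0.3385  0.0703] y ang 92.71 shift [  0.1 -36.2  -0.7] turn 0.001 w 0.0287013107915332 F [-0.9  0.7 -2.1]
```

View pics/s6.png

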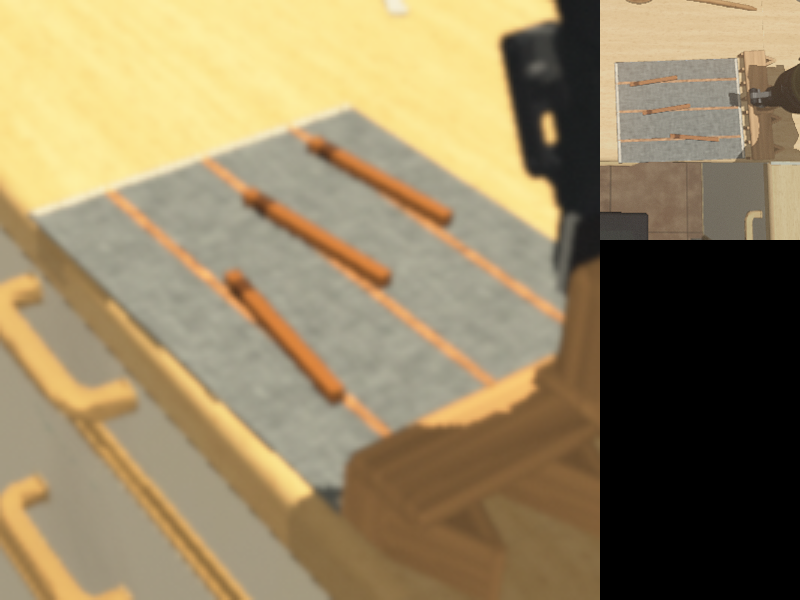

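The rake has passed through (grip at mat x≈+160) and the sticks are nearly in line. I'll measure the angle left on each.

```bash
cat >> h.py <<'E'
def meas(n,im,thr):
    C=np.array([.4674,-.1781]);t=np.radians(-87.32);X=np.array([np.cos(t),np.sin(t)]);Y=np.array([-X[1],X[0]])
    q=[[*(C+u*X+v*Y),.004] for u,v in((-.12,-.1),(.115,-.1),(.115,.1),(-.12,.1))]
    roi=np.zeros(im.shape[:2],np.uint8);cv2.fillPoly(roi,[proj(n,q).astype(np.int32)],1)
    f=im.astype(int);m=((f[...,0]-f[...,2]>45)&(f[...,0]<thr)&(roi>0)).astype(np.uint8)
    m=cv2.morphologyEx(m,cv2.MORPH_CLOSE,np.ones((3,3)))
    for c in big(m)[:3]:
        w=np.zeros_like(m);cv2.drawContours(w,[c],-1,1,-1);ys,xs=np.nonzero(w&m)
        p=ray(n,np.c_[xs,ys],.008)[:,:2]-C;p=np.c_[p@X,p@Y]*1e3
        mu=p.mean(0);v=np.linalg.svd(p-mu,full_matrices=0)[2][0];v*=np.sign(v[0]);k=(p-mu)@v
        print(n,len(p),"ctr",(mu+v*(k.max()+k.min())/2).round(1),"len",round(np.ptp(k),1),"deg",np.degrees(np.arctan2(v[1],v[0])).round(1))
E
python3 - <<'E'
from h import *
a=bot.grab_frame("top");b=bot.grab_frame("side")
cv2.imwrite("pics/a7.png",a[:,:,::-1]);cv2.imwrite("pics/b7.png",b[:,:,::-1])
for t in(180,200,215): print(t);meas("top",a,t);meas("side",b,t)
E
```

```text
180
top 207 ctr [-25.2   0.9] len 102.7 deg 4.9
top 203 ctr [ 26.3 -59.2] len 112.0 deg -4.8
top 178 ctr [-49.3  60.8] len 99.2 deg 5.1
side 590 ctr [100.3  60.1] len 97.3 deg -58.3
side 250 ctr [112.4 -65.1] len 59.6 deg -89.4
side 220 ctr [-26.   0.] len 108.8 deg 4.3
200
top 393 ctr [-4.   0.6] len 235.0 deg 0.5
top 386 ctr [  0.9 -59.4] len 224.8 deg -0.5
top 308 ctr [-25.3  60.9] len 166.4 deg 0.9
side 622 ctr [99.8 59.4] len 97.2 deg -60.2
side 382 ctr [ 31.8 -59.4] len 131.7 deg -5.5
side 499 ctr [-34.2   1.8] len 135.7 deg 3.1
215
top 404 ctr [-4.5 60.4] len 233.5 deg 0.1
top 406 ctr [-4.   0.6] len 235.0 deg 0.5
top 402 ctr [ -4.2 -59.5] len 235.1 deg -0.4
side 2025 ctr [ 0.2 35.6] len 241.8 deg 7.7
side 1052 ctr [  0.5 -59.9] len 236.2 deg -1.2
side 1 ctr [104.2 -26.9] len 0.0 deg 0.0
```

Between 5 and 6° is left on each stick. I'll comb again with the rake shifted about 6 mm sideways, so the fins' straight walls press each stick onto its line. First I lift over the sticks and go back.

>>> {"name": "step_arm", "arguments": {"moves": [0,0,-15,0,0,0,-35,0,-1,10,-40,0,-2,40,-40,0,-3,80,-40,0,-4,120,-40,0,-5,160,-40,0,-6,200,-40,0,-6,240,-40,0,-6,280,-40,0,-6,315,-40,0,-6,340,-40,0,-6,351,-40,0,-6,351,-40,0,-6,351,-25,0,-6,351,-10,0,-6,351,0,0,-6,351,0,0,-6,351,0,0]}}

```text
t: 10.65
ee_pos: [0.4643, 0.0117, 0.0705]
tool_rot: [-3.141, -0.0, -3.096]
wrist_force: [-0.1, -0.4, -0.8]
width: 0.0283
grip_force: 60.2
```

```bash
python3 - <<'E'
from h import *
X=np.array([.0467,-.9989]);Y=-np.array([-.9989,-.0467]);C=np.array([.4674,-.1781])
go([*(C+.160*X+.006*Y),.0705],92.68)
E
```

```text
t 10.65 pos [0.4643 0.0117 0.0705] y ang 92.59 shift [-8.000e-01 -3.498e+02  3.000e-01] turn -0.002 w 0.02831059799311738 F [-0.1 -0.4 -0.8]
```

>>> {"name": "step_arm", "arguments": {"moves": [-1,-6,0,0,-1,-15,0,0,-1,-25,0,0,-1,-35,0,0,-1,-45,0,0,-1,-55,0,0,-1,-65,0,0,-1,-75,0,0,-1,-85,0,0,-1,-95,0,0,-1,-105,0,0,-1,-115,0,0,-1,-125,0,0,-1,-135,0,0,-1,-145,0,0,-1,-155,0,0,-1,-165,0,0,-1,-175,0,0,-1,-185,0,0,-1,-195,0,0]}}

```text
t: 12.65
ee_pos: [0.4746, -0.1824, 0.0703]
tool_rot: [3.142, -0.0, -3.094]
wrist_force: [0.3, -0.4, -2.3]
width: 0.0288
grip_force: 60.3
```

>>> {"name": "step_arm", "arguments": {"moves": [0,-10,0,0,0,-20,0,0,0,-30,0,0,0,-40,0,0,0,-50,0,0,0,-60,0,0,0,-70,0,0,0,-80,0,0,0,-90,0,0,0,-100,0,0,0,-110,0,0,0,-120,0,0,0,-130,0,0,0,-140,0,0,0,-150,0,0,0,-156,0,0,0,-156,0,0]}}

```text
t: 14.35
ee_pos: [0.4817, -0.3387, 0.0702]
tool_rot: [-3.141, 0.0, -3.096]
wrist_force: [-0.6, -0.0, -2.5]
width: 0.0287
grip_force: 60.3
```

```bash
python3 - <<'E'
from h import *
X=np.array([.0467,-.9989]);Y=-np.array([-.9989,-.0467]);C=np.array([.4674,-.1781])
go([*(C+.160*X),.0705],92.68)
a=bot.grab_frame("top");b=bot.grab_frame("side")
cv2.imwrite("pics/a8.png",a[:,:,::-1]);cv2.imwrite("pics/b8.png",b[:,:,::-1])
for t in(170,180): print(t);meas("top",a,t);meas("side",b,t)
o=np.zeros((600,790,3),np.uint8);o[:,:390]=cv2.resize(b[230:380,220:350],None,fx=3,fy=4,interpolation=2)[:, :390];o[:480,400:]=cv2.resize(a[170:290,272:402],None,fx=3,fy=4,interpolation=2)
cv2.imwrite("pics/s8.png",o[:,:,::-1])
E
```

```text
t 14.35 pos [ 0.4817 -0.3387  0.0702] y ang 92.6 shift [ 6.8  1.1 -0.3] turn -0.001 w 0.028691650818274562 F [-0.6 -0.  -2.5]
170
top 95 ctr [  7.  -54.3] len 53.4 deg -7.2
top 34 ctr [-63.6   2.1] len 26.0 deg 11.6
top 53 ctr [-76.4  62.1] len 47.7 deg -1.9
side 513 ctr [102.6  64.2] len 89.6 deg -59.5
side 198 ctr [112.4 -63.2] len 49.0 deg -89.5
side 207 ctr [ 29.1 -56.6] len 103.2 deg -4.7
180
top 202 ctr [-51.2  62.7] len 102.3 deg 0.9
top 200 ctr [-24.8   2.5] len 102.9 deg 0.1
top 132 ctr [ 10.  -54.7] len 59.4 deg -6.7
side 522 ctr [102.5  64. ] len 89.6 deg -59.9
side 252 ctr [-27.    1.9] len 110.8 deg -0.3
side 264 ctr [ 26.3 -55.8] len 109.0 deg -4.6
```

View pics/s8.png

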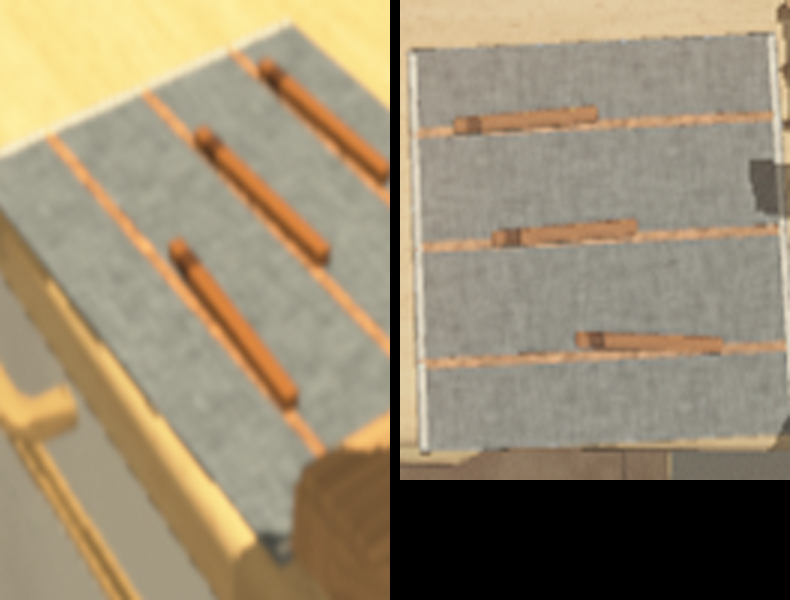

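Sticks a and b are now parallel to within about 1° and roughly 2.5 mm off their lines. Stick c still has about −5° with its rear end high, so I'll make a third pass shifted the other way, to about −4 mm, to press c's rear end down.

>>> {"name": "step_arm", "arguments": {"moves": [0,0,-15,0,0,0,-35,0,1,10,-40,0,3,40,-40,0,5,80,-40,0,7,120,-40,0,9,160,-40,0,11,200,-40,0,11,240,-40,0,11,280,-40,0,11,315,-40,0,11,340,-40,0,11,350,-40,0,11,350,-40,0,11,350,-25,0,11,350,-10,0,11,350,0,0,11,350,0,0,11,350,0,0]}}

```text
t: 16.35
ee_pos: [0.4543, 0.0103, 0.0705]
tool_rot: [-3.141, -0.0, -3.096]
wrist_force: [-0.2, -0.9, -2.0]
width: 0.0285
grip_force: 60.2
```

```bash
python3 - <<'E'
from h import *
X=np.array([.0467,-.9989]);Y=-np.array([-.9989,-.0467]);C=np.array([.4674,-.1781])
go([*(C+.185*X-.004*Y),.0705],92.68)
E
```

```text
t 16.35 pos [0.4543 0.0103 0.0705] y ang 92.6 shift [-8.000e-01 -3.739e+02  3.000e-01] turn -0.001 w 0.028472900919749966 F [-0.2 -0.9 -2. ]
```

>>> {"name": "step_arm", "arguments": {"moves": [-1,-6,0,0,-1,-15,0,0,-1,-25,0,0,-1,-35,0,0,-1,-45,0,0,-1,-55,0,0,-1,-65,0,0,-1,-75,0,0,-1,-85,0,0,-1,-95,0,0,-1,-105,0,0,-1,-115,0,0,-1,-125,0,0,-1,-135,0,0,-1,-145,0,0,-1,-155,0,0,-1,-165,0,0,-1,-175,0,0,-1,-185,0,0,-1,-195,0,0]}}

```text
t: 18.35
ee_pos: [0.4646, -0.1839, 0.0704]
tool_rot: [3.142, -0.0, -3.094]
wrist_force: [1.1, 0.5, -1.7]
width: 0.0283
grip_force: 60.3
```

>>> {"name": "step_arm", "arguments": {"moves": [0,-10,0,0,0,-20,0,0,0,-30,0,0,0,-40,0,0,0,-50,0,0,0,-60,0,0,0,-70,0,0,0,-80,0,0,0,-90,0,0,0,-100,0,0,0,-110,0,0,0,-120,0,0,0,-130,0,0,0,-140,0,0,0,-150,0,0,0,-160,0,0,0,-170,0,0,0,-176,0,0,0,-176,0,0]}}

```text
t: 20.25
ee_pos: [0.4727, -0.3602, 0.0702]
tool_rot: [-3.141, -0.0, -3.096]
wrist_force: [0.1, 0.4, -2.8]
width: 0.0284
grip_force: 60.3
```

```bash
python3 - <<'E'
from h import *
X=np.array([.0467,-.9989]);Y=-np.array([-.9989,-.0467]);C=np.array([.4674,-.1781])
go([*(C+.185*X),.0655],92.68)
a=bot.grab_frame("top");b=bot.grab_frame("side")
for t in(165,180): print(t);meas("top",a,t);meas("side",b,t)
o=np.zeros((600,790,3),np.uint8);o[:,:390]=cv2.resize(b[230:380,220:350],None,fx=3,fy=4,interpolation=2)[:, :390];o[:480,400:]=cv2.resize(a[170:290,272:402],None,fx=3,fy=4,interpolation=2)
cv2.imwrite("pics/s9.png",o[:,:,::-1])
E
```

```text
t 20.25 pos [ 0.4727 -0.3602  0.0702] y ang 92.6 shift [-3.2 -2.9  4.7] turn -0.001 w 0.02840936536791146 F [ 0.1  0.4 -2.8]
165
top 32 ctr [-63.2   2.3] len 25.1 deg 10.1
top 28 ctr [-10.4 -55.2] len 18.6 deg -8.1
top 40 ctr [-72.5  60.6] len 48.1 deg -9.3
side 260 ctr [108.4  75.5] len 50.5 deg -65.4
side 178 ctr [ 30.7 -57.7] len 101.3 deg -1.6
side 163 ctr [-24.    1.5] len 99.5 deg 0.4
180
top 208 ctr [-52.4  62.3] len 108.1 deg 0.3
top 203 ctr [-24.8   2.4] len 102.9 deg 0.5
top 181 ctr [ 12.7 -57.2] len 85.9 deg 0.7
side 262 ctr [108.3  75.5] len 50.4 deg -66.0
side 249 ctr [-27.    1.4] len 110.9 deg -0.9
side 243 ctr [-51.3  61.4] len 110.1 deg -0.1
```

View pics/s9.png

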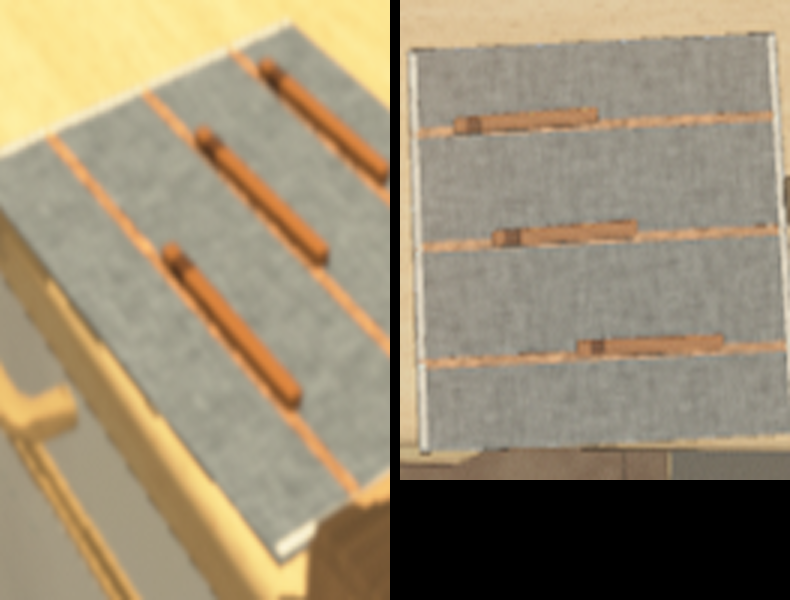

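All three sticks now lie parallel to their stripes within about 1°, roughly 2 mm off the lines. The rake is off the mat's right end, so I'll set it down, release and retreat.

>>> {"name": "step_arm", "arguments": {"moves": [-5,-5,0,0,-12,-10,0,0,-12,-10,1,0,-12,-10,2,0,-12,-10,3,0,-12,-10,4,0,-12,-10,4.5,0,-12,-10,5,0,-12,-10,5.2,0,-12,-10,5.2,0]}}

```text
t: 21.35
ee_pos: [0.4854, -0.3682, 0.0652]
tool_rot: [3.142, 0.0, -3.094]
wrist_force: [0.0, 0.1, -1.6]
width: 0.0286
grip_force: 60.3
```

>>> {"name": "step_arm", "arguments": {"moves": [0,0,0,0,0,0,0,0,0,0,0,0,0,0,0,0,0,0,0,0,0,0,0,0,0,0,0,0,0,0,0,0], "jaw": -1}}

```text
t: 22.15
ee_pos: [0.4854, -0.3682, 0.0651]
tool_rot: [3.142, 0.0, -3.094]
wrist_force: [-0.6, -0.1, 0.3]
width: 0.0853
grip_force: 0.0
```

>>> {"name": "step_arm", "arguments": {"moves": [0,0,-8,0,0,0,-20,0,0,0,-40,0,0,0,-70,0,0,0,-110,0,0,0,-130,0,0,0,-130,0,60,0,-130,0,100,0,-130,0,100,0,-130,0,100,0,-130,0]}}

```text
t: 23.25
ee_pos: [0.3838, -0.3734, 0.1951]
tool_rot: [3.141, -0.001, -3.096]
wrist_force: [0.7, -0.1, -0.1]
width: 0.0855
grip_force: 0.0
```

```bash
python3 - <<'E'
from h import *
go([.45,-.36,.2])
a=bot.grab_frame("top");b=bot.grab_frame("side");meas("side",b,180);meas("top",a,180)
o=np.zeros((420,800,3),np.uint8);o[:,:400]=b[:,160:560];o[:,400:]=a[:,160:560]
cv2.imwrite("pics/s10.png",o[:,:,::-1])
E
```

```text
t 23.25 pos [ 0.3838 -0.3734  0.1951] y ang 92.6 shift [-66.7  10.4  -5. ] turn 0 w 0.08545006011928621 F [ 0.7 -0.1 -0.1]
side 252 ctr [-27.    1.3] len 110.9 deg -1.0
side 245 ctr [-51.3  61.4] len 110.1 deg -0.1
side 260 ctr [ 27.3 -57.7] len 108.1 deg -2.0
top 236 ctr [ 26.  -57.3] len 116.5 deg 0.3
top 217 ctr [-24.8   2.4] len 102.9 deg 0.5
top 208 ctr [-49.4  62.3] len 102.0 deg 0.2
```

View pics/s10.png

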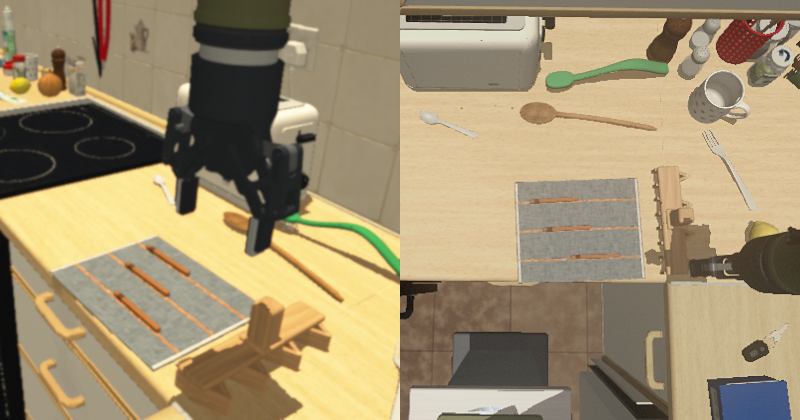

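The rake stands upright off the mat's right end, the gripper is clear of it, and the sticks lie along their stripes.

```bash
python3 -c "
from bench import bot
print(bot.sign_off())"
```

```text
the job is handed in; nothing more can be done
None
```

I combed the three sticks into line in three passes: each lies on the mat within about 2° of its stripe and 1–3 mm off the stripe's line. The rake stands upright on its fins off the mat's right end, clear of the sticks, and I handed the job in at about 23 s.

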